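# Pop the battery hatch of the booth air monitor

### The arm

A 7-joint arm with a two-finger parallel gripper is mounted at the origin on a cart in front of the work surface, level with it; the furniture and walls round the work are solid. World frame = base frame: x ahead of the robot, y to its left, z up, the work surface at z = 0. Lengths are in m, angles in rad, forces in N, time in s.
With the tool pointing down it reaches from about 0.35 to 0.9 m from the base axis. Payload 8.1 kg.
Tool frame: the origin (TCP) lies midway between the tips of the shut fingers; the grasp point (between the pads) lies 19 mm behind it (arm.hold_point_z is the distance from the TCP to the grasp point, in m); z points along the fingers, y is the direction in which the jaws open and shut (so a half turn about z gives the same grasp; the last joint's range is limited). The gripper opens to 92 mm and grips with 3 to 60 N. Pads are 19 mm wide; open, the fingers measure 130 mm over their backs; the gripper's body (75 mm by 190 mm) begins 47 mm behind the grasp point.
Start: joints at [-1.275, 0.434, 0.025, 1.573, -0.012, 1.134, -0.075], TCP at [0.243, 0.576, 0.193] pointing down, gripper open.
Joint ranges: [-2.62, 2.62], [-0.44, 2.09], [-1.27, 1.32], [0.08, 2.57], [-1.32, 4.46], [0.12, 2], [-2.74, 2.74]. Speed limits (rad/s): [2.22, 2.22, 3.01, 3.01, 3.14, 3.14, 3.14].

### API

Orientations are given as a rotation vector (axis times angle).
In Python, from cell import arm gives the robot as it stands.
- The arm moves only by the shell command python3 -m pendant 'ROWS' [FORCE]. ROWS is JSON, a list of rows, each a list of 3 entries, a list of its own where there are three numbers: the shift along the tool's x, y, z in m, then the turn, a rotation vector about the tool's x, y, z in degrees, then the finger opening in m, from 0 to 0.0918. A call has 1 to 10 rows; each row shifts and turns the commanded pose from where the row before left it, along the tool's axes as they then stand; what a row does not reach is not made up. A row lasts 1/8 s, in which the tool goes at most 62.5 mm and 10.7 degrees, less where a joint would pass 70% of its speed; a pose out of reach is approached as far as the arm can. A call with a gripper value outside its range is refused whole. The fingers move at their own pace and stop on an object; FORCE is the grip in N (left out, the last holds). Time passes only in rows, so rows that do not move let the fingers close. It gives the time, the measured TCP pose, the force and the opening at its end, in the units of the state.
- arm.observe(): the state, without advancing time (a new reading comes with each control period).
- arm.get_image(name): name is "scene" or "top" or "wrist"; returns (picture, depth): 480x640x3 uint8, red, green, blue; 480x640 float32, m along the optical axis (not along the pixel's ray), 0 where there is no reading.
- arm.camera_params(name): a dict with "fovy" (degrees; the focal length in pixels is half the picture's height over the tangent of half this angle, whatever the lens; pixels are square), "cx", "cy" (the principal point, pixels), "rvec" (rotation vector, rad) and "tvec" (3), from world to camera coordinates, as OpenCV has them; the wrist camera has in their place "mount" (4x4, takes a point from camera to tool coordinates, whose origin is the TCP and whose axes are the flange's). Camera axes: x right, y down, z forward; pixel columns grow to the right and rows downward; lengths in m; the calibration is good to about 2 mm. The wrist camera is an equidistant fisheye: a pixel r from the principal point sees the ray r / f radians off the axis. A picture is of the moment at which its call begins: read the wrist's pose just before it. camera_params takes no time and is no camera call.
- arm.sign_off(): hands the job in, once; it reports no verdict.
Trained networks look in the newest picture that a camera, given by its name, has taken for a name from the list of things; names that differ only in an ending like _2 or _b are one class to them, and where a whole thing is asked for, a point or a joint stands for the part that bears it (a point fixed in the world has none). Each returns a list of dicts, best first, with "conf" (0 to 1); they miss things now and then, are a little off and sometimes report something else, mostly with a low value. They report only what shows in the picture. A call takes as long as a camera call. They do not tell look-alikes from the thing itself.
- arm.look_for(camera, label): "rect" ([centre column, centre row, width, height] in pixels, round what is visible of it).
- arm.masks_of(camera, label): "pixels" (480x640 bool, what is visible of it) and "rect" ([centre column, centre row, width, height] in pixels, round what is visible of it).
The state is a dict: "clock": time; "joints": joint angles; "dq": joint speeds; "joint_efforts": joint torques, N m; "position": TCP position; "ee_rot": TCP orientation; "force": force on the tool from outside, world axes, zero at the start; "ft_torque": the same for the moment, N m; "width": opening from 0.0 (shut) to 1.0 (fully open).
Only numpy, scipy, OpenCV 4.12 (cv2) and the standard library are available. Lean on these libraries where they do the work, as an engineer would, in place of code of your own. Each camera call takes 0.05 s, during which the arm holds its last target.

### The job

The cells in the air monitor with the orange lid are due for changing: open its battery hatch by pressing the orange lid in firmly with the fingertips at the white dot, once, then letting go so that it pops up by itself. See that it stays standing open with the hand clear of it for a couple of seconds, and do not push it shut again. Do not hammer the lid, do not lift or shove the monitors, and leave the blue-lidded monitor shut and the cup, bowl and brush where they are.

Things in the scene. Friction and masses are not known exactly. Their poses are not given: they have to be found in the camera images.
- orange_monitor: grey bench-top air monitor with an ORANGE battery lid, 150 mm (its x) by 110 mm (its y), deck 64 mm high, 0.9 kg, standing loose on rubber feet. Origin at the centre of its underside; z up. Its -x third is a control panel with a small display; the lid covers the +x two thirds.
- orange_press (a point): centre of the white dot (15 mm across) on top of the orange lid, where to press; on the lid's midline, 14 mm from the lid's free edge (-x side) and 66 mm from the hinge (+x side). It moves with the lid; lid shut: 75 mm above the table, 11 mm above the deck, at x = 0, y = 0 of the monitor. The lid is 80 mm by 86 mm (monitor's x by y).
- orange_lid (a joint): orange lid angle about its hinge at the +x side: 0 latched, negative pressed in (rubber stop at about -0.12, 8 mm down at the dot), positive open, free edge up, stop at 1.2. Push-push latch: 2 to 3 N trips it 3 to 4 mm down (about -0.045); on letting go a spring swings it to 1.2 in about 1 s and holds it; it follows a withdrawing finger. Pushing the open lid fully down would latch it again.
- blue_monitor: the same monitor with a BLUE lid; origin at the centre of its underside. Must be left alone.
- blue_lid (a joint): angle of the blue lid, same meaning and the same latch; must stay at 0.
- cup: pale unglazed beaker, 64 mm across, 79 mm high, loose; origin at the centre of its underside
- bowl: small green glazed bowl, 104 mm across, 47 mm high, loose; origin at the centre of its underside
- brush: thin blue-handled brush, 135 mm long (its y), 10 mm thick, lying loose; origin at the centre of its underside
- orange_pin (a joint): sideways position (m) of the small latch pin hidden under the orange lid, not to be handled: 0 when latched, goes to about +0.006 when the latch trips and stays there while the lid is open; passes below -0.002 only when the open lid is pushed back down to latch again
Mind the look-alikes: they are no part of the job. Leave any yellow look-alike of the orange_monitor alone.

How it is judged:
By the outcome, as a careful person would: the job done as asked, in the order asked, and still so for the second after the job is handed in, with the robot touching nothing.
It also fails if it takes over 40 s, if anything falls off the work surface, if the arm or the gripper's body presses on something with over 40 N, if the wrist force passes 120 N, or if a joint passes its speed limit or range.

## Working session

There is one attempt and no reset: what is moved stays moved. The work goes in short steps, Python scripts to look and compute and a shell command to move; the robot and the scene stay as the last step left them, time stands still between calls to the robot, and variables do not carry over. Pictures are saved under pics/ and viewed, and the job is handed in when it is done.

```bash
mkdir -p pics; cat > h.py <<'E'
import numpy as np, cv2
from scipy.spatial.transform import Rotation as R
from cell import arm
def save(n,f):
    im,d=arm.get_image(n); cv2.imwrite('pics/'+f,im[:,:,::-1]); return im,d
def w(cam,u,v,z):
    p=arm.camera_params(cam); f=240/np.tan(np.radians(p['fovy'])/2)
    M=R.from_rotvec(p['rvec']).as_matrix(); t=np.array(p['tvec'])
    return M.T@(np.array([(u-p['cx'])/f*z,(v-p['cy'])/f*z,z])-t)
E
python3 - <<'E'
from h import *
for n in ('top','scene'):
    im,d=save(n,n+'0.png')
    for l in ('orange_monitor','orange_press','cup','bowl','brush'):
        for r in arm.look_for(n,l):
            u,v=r['rect'][:2]; z=d[int(v),int(u)]
            print(n,l,round(r['conf'],2),np.round(r['rect']),np.round(w(n,u,v,z),3) if z>0 else None)
s=arm.observe();print(s)
E
```

```text
top orange_monitor 0.88 [394. 338.  82.  89.] [ 0.368 -0.085  0.075]
top orange_monitor 0.55 [400. 242.  59.  74.] [ 0.568 -0.098  0.076]
top orange_press 0.79 [403. 350.  58.  56.] [ 0.342 -0.106  0.07 ]
top orange_press 0.75 [404. 232.  39.  39.] [ 0.591 -0.107  0.073]
top cup 0.65 [263. 156.  29.  37.] [0.766 0.203 0.008]
top bowl 0.95 [422. 159.  41.  40.] [ 0.764 -0.161  0.007]
top brush 0.58 [299. 335.  12.  62.] [0.364 0.114 0.013]
scene orange_monitor 0.76 [378. 296. 106.  86.] [ 0.517 -0.142  0.063]
scene orange_monitor 0.66 [277. 343.  90.  94.] [ 0.315 -0.134  0.074]
scene orange_press 0.75 [389. 269.  67.  44.] [ 0.579 -0.114  0.074]
scene orange_press 0.63 [280. 328.  66.  39.] [ 0.339 -0.113  0.075]
scene cup 0.97 [329. 207.  30.  44.] [0.733 0.168 0.053]
scene cup 0.17 [223. 225.  57.  30.] [0.495 0.218 0.074]
scene bowl 0.89 [464. 267.  47.  44.] [ 0.775 -0.139  0.012]
scene brush 0.8 [199. 306.  72.  27.] [0.356 0.11  0.004]
{'clock': 0.6, 'joints': array([-1.27462606,  0.43446382,  0.02500141,  1.5732042 , -0.01157667,
        1.13401215, -0.07509168]), 'dq': array([ 7.62516829e-05, -6.32637610e-04,  1.70861086e-03, -3.66664346e-04,
       -1.00170469e-03, -6.00032687e-04, -9.20861916e-04]), 'joint_efforts': array([-1.45405098e-03, -6.67334533e+01,  9.83205847e-01, -3.14681661e+01,
       -6.06423430e-02,  3.31303559e-02,  3.21445168e-05]), 'position': array([0.24271636, 0.57595759, 0.19326273]), 'ee_rot': array([6.22341724e-01, 3.07929312e+00, 8.35038306e-05]), 'force': array([-0.20652657, -0.383143  , -0.50902413]), 'ft_torque': array([0.02961392, 0.09532016, 0.02235506]), 'width': 0.9954206740226859}
```

View pics/top0.png

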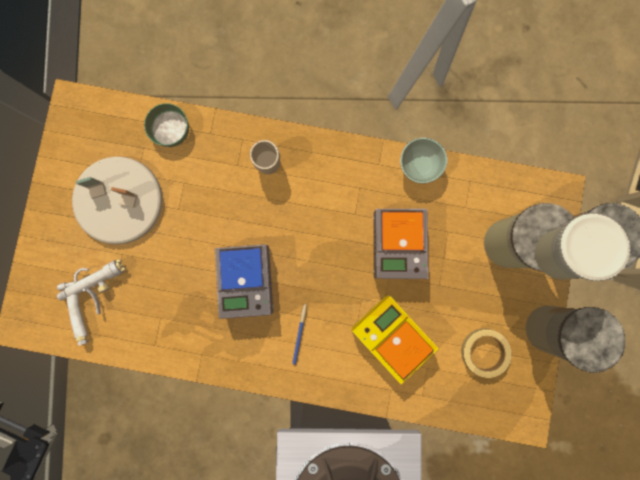

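View pics/scene0.png

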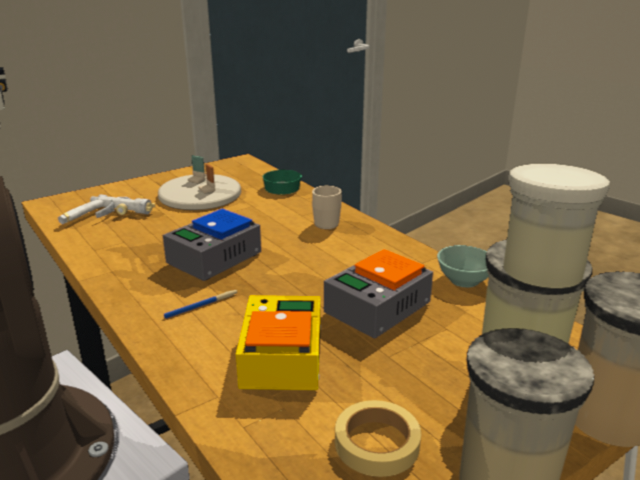

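The true target is the grey monitor, with its dot at about (403,243) in the top view. The yellow-bodied one at (397,340) is the look-alike. Next I measure the dot.

```bash
python3 - <<'E'
from h import *
P={}
for n,box in (('top',(380,225,425,255)),('scene',(350,255,425,292))):
    im,d=save(n,n+'1.png'); x0,y0,x1,y1=box
    c=im[y0:y1,x0:x1].astype(int)
    m=(c.min(2)>150)
    k,lab,st,ce=cv2.connectedComponentsWithStats(m.astype(np.uint8))
    for i in range(1,k):
        if st[i,4]>8:
            u,v=ce[i]+[x0,y0]; z=d[int(round(v)),int(round(u))]
            print(n,st[i],u,v,z,np.round(w(n,u,v,z),4))
    o=(im[:,:,0]>180)&(im[:,:,2]<60)&(im[:,:,1]<130)
    if n=='top':
        o[285:]=0
        cs,_=cv2.findContours(o.astype(np.uint8),0,1); c=max(cs,key=cv2.contourArea)
        r=cv2.minAreaRect(c);print(r)
        for b in cv2.boxPoints(r): print(np.round(w(n,*b,d[232,404]),3))
        cv2.imwrite('pics/crop.png',cv2.resize(im[190:400,340:480][:,:,::-1],None,fx=2.8,fy=2.8))
    # depth of jars
im,d=arm.get_image('top')
for u,v in((490,240),(515,235),(595,245),(540,340),(590,340)): print(u,v,np.round(w('top',u,v,d[v,u]),3))
E
```

```text
top [20 15  6  6 32] 402.5 242.5 0.97575074 [ 0.5676 -0.1038  0.0764]
((402.0, 230.5), (37.0, 40.0), 90.0)
[ 0.631 -0.06   0.079]
[ 0.632 -0.144  0.08 ]
[ 0.555 -0.145  0.074]
[ 0.553 -0.061  0.074]
scene [25 13  9  4 29] 379.13793103448273 269.37931034482756 0.98913103 [ 0.5667 -0.103   0.0744]
scene [26 33  8  4 25] 379.16 289.52 0.94409585 [ 0.5255 -0.1373  0.0683]
490 240 [ 0.577 -0.299  0.048]
515 235 [ 0.577 -0.295  0.187]
595 245 [ 0.552 -0.374  0.306]
540 340 [ 0.368 -0.392  0.071]
590 340 [ 0.382 -0.44   0.17 ]
```

View pics/crop.png

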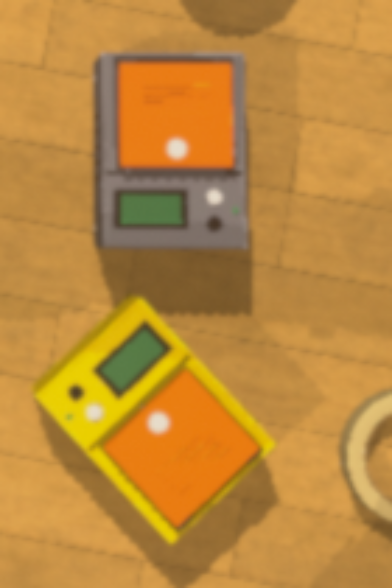

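The dot is at about (0.567, -0.1035, 0.075), and the monitor sits square to the world axes. The jars are at least 17 cm to the side. I'll shut the fingers and travel high.

```bash
python3 -m pendant '[[[-0.01,-0.01,-0.01],[0,0,0],0],[[-0.025,-0.022,-0.01],[0,0,0],0],[[-0.028,-0.025,-0.01],[0,0,0],0],[[-0.028,-0.025,0],[0,0,0],0],[[-0.028,-0.025,0],[0,0,0],0],[[-0.028,-0.025,0],[0,0,0],0],[[-0.028,-0.025,0],[0,0,0],0],[[-0.028,-0.025,0],[0,0,0],0],[[-0.028,-0.025,0],[0,0,0],0],[[-0.028,-0.025,0],[0,0,0],0]]' 20
python3 -m pendant '[[[-0.028,-0.025,0],[0,0,0],0],[[-0.028,-0.025,0],[0,0,0],0],[[-0.028,-0.025,0],[0,0,0],0],[[-0.028,-0.025,0],[0,0,0],0],[[-0.028,-0.025,0],[0,0,0],0],[[-0.028,-0.025,0],[0,0,0],0],[[-0.028,-0.025,0],[0,0,0],0],[[-0.028,-0.025,0],[0,0,0],0],[[-0.02,-0.02,0],[0,0,0],0],[[-0.01,-0.01,0],[0,0,0],0]]'
python3 -m pendant '[[[0,0,0],[0,0,-7.7],0],[[0,0,0],[0,0,-7.7],0],[[0,0,0],[0,0,-7.5],0],[[0,0,0],[0,0,0],0],[[0,0,0],[0,0,0],0]]'
python3 - <<'E'
from h import *
s=arm.observe(); M=R.from_rotvec(s['ee_rot']).as_matrix()
print(s['position'],M.round(3),s['force'],s['width'])
print('tool delta to dot',M.T@(np.array([.567,-.1035,.075])-s['position']))
save('wrist','w1.png'); save('scene','s2.png')
E
```

```text
clock: 2.0
position: [0.3919, 0.2596, 0.2241]
ee_rot: [0.624, 3.078, 0.002]
force: [1.2, 0.3, 0.0]
width: 0.008
clock: 3.25
position: [0.536, -0.0513, 0.2239]
ee_rot: [0.626, 3.078, 0.0]
force: [-0.7, -0.2, 0.2]
width: 0.006
clock: 3.88
position: [0.5358, -0.0488, 0.2234]
ee_rot: [0.003, 3.141, 0.001]
force: [0.5, 0.2, -1.3]
width: 0.004
[ 0.53583743 -0.04880265  0.22341719] [[-1.     0.002  0.   ]
 [ 0.002  1.     0.   ]
 [-0.     0.    -1.   ]] [ 0.45661558  0.24603238 -1.30205472] 0.003963049847442226
tool delta to dot [-0.03124153 -0.05468903  0.14840365]
```

```bash
python3 -m pendant '[[[-0.01,-0.018,0.01],[0,0,0],0],[[-0.011,-0.019,0.025],[0,0,0],0],[[-0.01,-0.018,0.025],[0,0,0],0],[[0,0,0.025],[0,0,0],0],[[0,0,0.025],[0,0,0],0],[[0,0,0.015],[0,0,0],0],[[0,0,0],[0,0,0],0],[[0,0,0],[0,0,0],0]]'
python3 - <<'E'
from h import *
s=arm.observe(); M=R.from_rotvec(s['ee_rot']).as_matrix()
print(s['position'],s['force'])
print('tool delta to dot',M.T@(np.array([.567,-.1035,.075])-s['position']))
im,_=save('wrist','w1.png'); im,_=save('scene','s2.png'); cv2.imwrite('pics/s2c.png',cv2.resize(im[180:340,280:500][:,:,::-1],None,fx=3.5,fy=3.5))
E
```

```text
clock: 4.97
position: [0.5677, -0.104, 0.0991]
ee_rot: [-0.001, 3.14, -0.0]
force: [0.0, 1.0, 0.2]
width: 0.004
[ 0.56770421 -0.10401973  0.09909032] [0.01291469 0.96663473 0.23524004]
tool delta to dot [0.00073399 0.00052241 0.02408938]
```

View pics/w1.png

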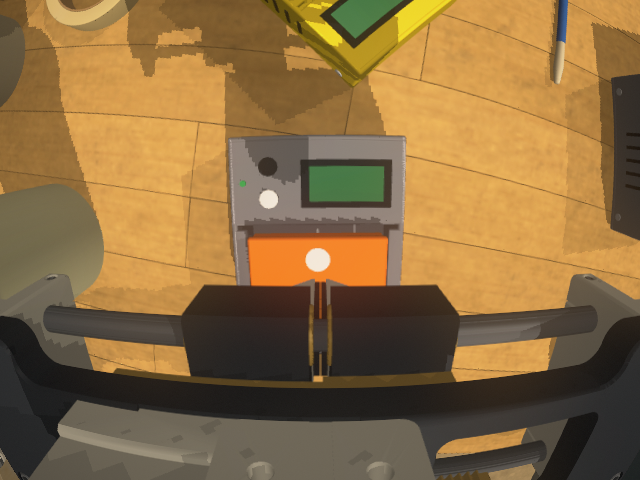

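View pics/s2c.png

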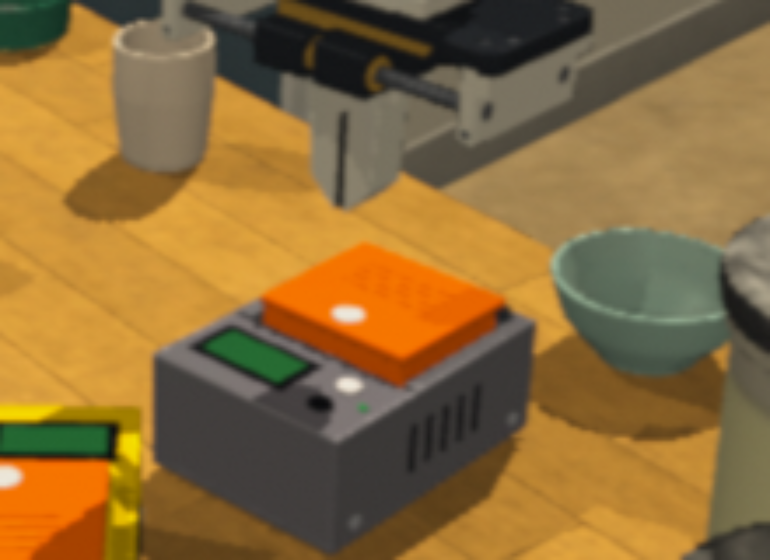

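```bash
cat >> h.py <<'E'
def proj(cam,X):
    p=arm.camera_params(cam); f=240/np.tan(np.radians(p['fovy'])/2); X=np.array(X,float)
    if cam=='wrist':
        s=arm.observe(); M=R.from_rotvec(s['ee_rot']).as_matrix(); t=M.T@(X-s['position'])
        m=np.array(p['mount']); c=m[:3,:3].T@(t-m[:3,3]); a=np.arctan2(np.hypot(c[0],c[1]),c[2]); q=c[:2]/np.hypot(c[0],c[1])*a*f
        return q+[p['cx'],p['cy']]
    c=R.from_rotvec(p['rvec']).as_matrix()@X+p['tvec']; return c[:2]/c[2]*f+[p['cx'],p['cy']]
E
python3 - <<'E'
from h import *
s=arm.observe()
print(s['clock'])
for n in('wrist','scene'):
  print(n,'tcp',proj(n,s['position']),'dot',proj(n,[.567,-.1035,.075]))
print(np.array(arm.camera_params('wrist')['mount']).round(3))
im,d=arm.get_image('scene'); print([np.round(w('scene',u,v,d[v,u]),3) for u,v in((376,237),(376,230),(382,230),(374,220))])
im,d=arm.get_image('wrist'); print(d[260,318], d[290,250],d[295,325])
E
```

```text
5.075
wrist tcp [319.15109445 273.16017318] dot [320.16372371 258.2213733 ]
scene tcp [380.75615618 255.85525561] dot [379.49311569 269.08403988]
[[ 0.    -0.964 -0.267  0.071]
 [ 1.     0.    -0.001  0.001]
 [ 0.001 -0.267  0.964 -0.193]
 [ 0.     0.     0.     1.   ]]
[array([ 0.557, -0.101,  0.136]), array([ 0.556, -0.101,  0.148]), array([ 0.557, -0.112,  0.152]), array([ 0.558, -0.095,  0.163])]
0.22625332 0.09232811 0.15353508
```

```bash
python3 - <<'E'
from h import *
im,d=save('scene','s3.png'); c=cv2.resize(im[200:300,330:430][:,:,::-1],None,fx=5,fy=5,interpolation=0); cv2.imwrite('pics/c3.png',c)
print(d[226:262:3,378].round(3))
im,dw=save('wrist','w3.png'); c=cv2.resize(im[230:330,260:380][:,:,::-1],None,fx=5,fy=5,interpolation=0); cv2.imwrite('pics/c4.png',c)
print(dw[255:310:5,316:326:3].round(3))
print(arm.observe()['position'],arm.hold_point_z)
E
```

```text
[0.95  0.949 0.951 0.95  0.953 1.249 1.235 1.227 1.212 1.038 1.03  1.019]
[[0.225 0.224 0.225 0.225]
 [0.225 0.226 0.226 0.226]
 [0.227 0.227 0.226 0.226]
 [0.228 0.227 0.228 0.228]
 [0.228 0.229 0.228 0.228]
 [0.23  0.23  0.23  0.229]
 [0.167 0.165 0.165 0.165]
 [0.159 0.159 0.16  0.16 ]
 [0.153 0.155 0.155 0.154]
 [0.15  0.152 0.151 0.149]
 [0.145 0.152 0.146 0.144]]
[ 0.56734911 -0.10397953  0.09873607] 0.0188
```

View pics/c3.png

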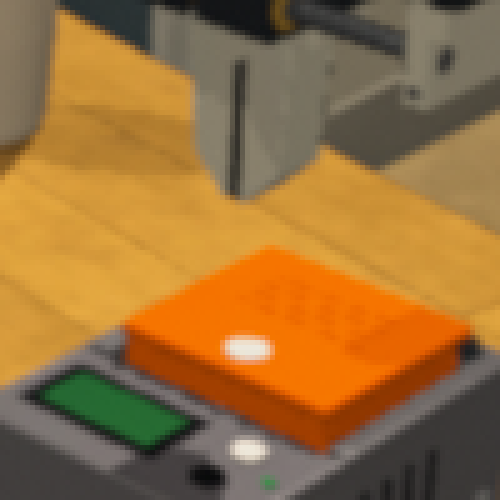

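View pics/c4.png

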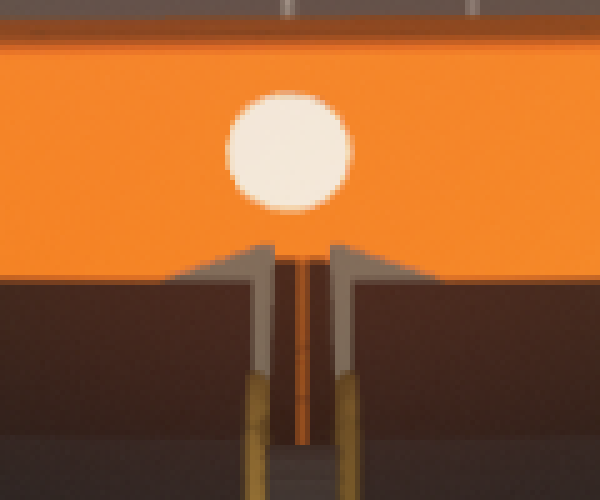

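The rendered fingertip sits about 35 mm above the reported TCP, which disagrees with the tool data. So I descend under watch, with force and pictures.

```bash
python3 -m pendant '[[[0,0,0.008],[0,0,0],0],[[0,0,0.008],[0,0,0],0],[[0,0,0],[0,0,0],0],[[0,0,0],[0,0,0],0]]'
cat > tip.py <<'E'
from h import *
import sys
im,d=save('scene',sys.argv[1]); c=cv2.resize(im[200:300,330:430][:,:,::-1],None,fx=5,fy=5,interpolation=0); cv2.imwrite('pics/c_'+sys.argv[1],c)
col=d[215:275,378]; i=np.where(np.abs(col-.955)<.03)[0]
v=215+i.max() if len(i) else 0
print('tip row',v,np.round(w('scene',378,v,d[v,378]),4) if v else '', 'bottom depths',d[v-3:v+4,378].round(3))
s=arm.observe();print(s['position'],s['force'],s['clock'])
E
python3 tip.py s4.png
```

```text
clock: 5.78
position: [0.567, -0.104, 0.0821]
ee_rot: [0.001, -3.141, -0.0]
force: [0.1, -0.9, -0.4]
width: 0.002
tip row 274 [ 0.5515 -0.1131  0.0759] bottom depths [0.981 0.981 0.974 0.972 0.973 0.974 0.   ]
[ 0.56713703 -0.10406086  0.08226726] [ 0.13669262  0.53296394 -0.42103363] 5.825
```

View pics/c_s4.png

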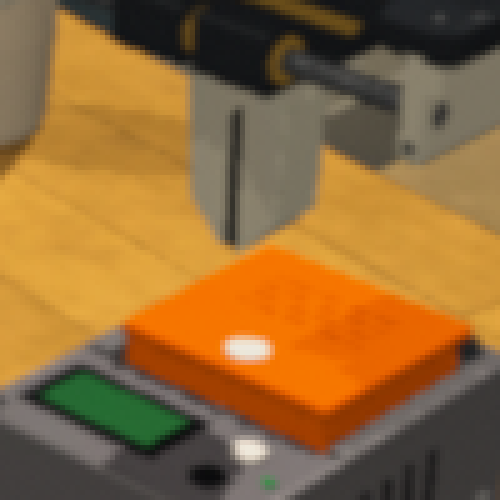

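```bash
python3 -m pendant '[[[0,0,0.003],[0,0,0],0],[[0,0,0.003],[0,0,0],0],[[0,0,0],[0,0,0],0],[[0,0,0],[0,0,0],0]]'
python3 tip.py s5.png
```

```text
clock: 6.32
position: [0.5671, -0.104, 0.0762]
ee_rot: [0.001, -3.142, -0.0]
force: [0.1, 0.2, -0.1]
width: 0.006
tip row 274 [ 0.5511 -0.1134  0.0762] bottom depths [0.98  0.978 0.974 0.972 0.971 0.975 0.975]
[ 0.56713427 -0.1039843   0.0762828 ] [ 0.23067839  0.28500434 -0.68363554] 6.375
```

View pics/c_s5.png

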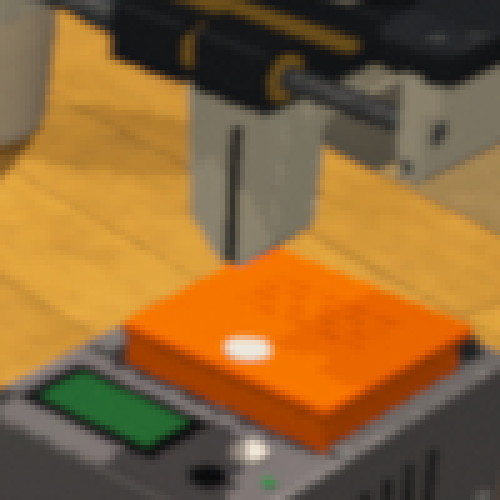

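```bash
python3 -m pendant '[[[0,0,0.003],[0,0,0],0],[[0,0,0.003],[0,0,0],0],[[0,0,0.003],[0,0,0],0],[[0,0,0],[0,0,0],0],[[0,0,0],[0,0,0],0]]'
python3 tip.py s6.png; python3 - <<'E'
from h import *
im,d=arm.get_image('scene')
for v in range(236,276,3): print(v,np.round(w('scene',378,v,d[v,378]),3))
E
```

```text
clock: 7.0
position: [0.5671, -0.104, 0.0672]
ee_rot: [0.001, -3.142, 0.0]
force: [0.7, -0.3, -0.3]
width: 0.005
tip row 274 [ 0.5531 -0.1119  0.0747] bottom depths [0.979 0.979 0.973 0.975 0.974 0.976 0.974]
[ 0.56713035 -0.1040251   0.06728691] [-0.61874044  0.23571363  0.77728444] 7.05
236 [ 0.556 -0.106  0.14 ]
239 [ 0.556 -0.106  0.134]
242 [ 0.553 -0.109  0.131]
245 [ 0.556 -0.107  0.124]
248 [ 0.555 -0.108  0.119]
251 [ 0.556 -0.107  0.113]
254 [ 0.557 -0.107  0.108]
257 [ 0.555 -0.109  0.104]
260 [ 0.588 -0.083  0.076]
263 [ 0.581 -0.089  0.075]
266 [ 0.573 -0.095  0.075]
269 [ 0.563 -0.104  0.077]
272 [ 0.555 -0.11   0.077]
275 [ 0.551 -0.113  0.074]
```

View pics/c_s6.png

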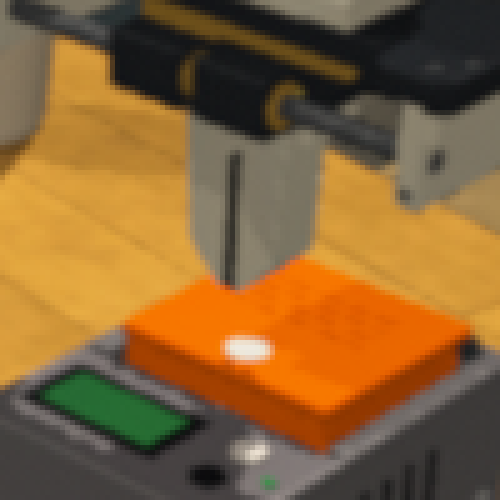

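The tip is truly about 34 mm behind the reported TCP: 0.101 against 0.067. Contact should come near TCP z 0.041.

```bash
python3 -m pendant '[[[0,0,0.004],[0,0,0],0],[[0,0,0.004],[0,0,0],0],[[0,0,0.004],[0,0,0],0],[[0,0,0.004],[0,0,0],0],[[0,0,0.002],[0,0,0],0],[[0,0,0],[0,0,0],0],[[0,0,0],[0,0,0],0]]'
python3 tip.py s7.png; python3 - <<'E'
from h import *
im,d=arm.get_image('scene')
for v in range(250,276,2): print(v,np.round(w('scene',378,v,d[v,378]),3))
im,d=save('wrist','w7.png'); c=cv2.resize(im[220:330,240:400][:,:,::-1],None,fx=4,fy=4,interpolation=0); cv2.imwrite('pics/cw7.png',c)
E
```

```text
clock: 7.98
position: [0.5672, -0.104, 0.0493]
ee_rot: [-0.001, 3.141, -0.0]
force: [-0.2, -0.0, 0.0]
width: 0.005
tip row 274 [ 0.552  -0.1128  0.0756] bottom depths [0.98  0.98  0.977 0.973 0.973 0.975 0.977]
[ 0.56719539 -0.10402215  0.04939223] [ 0.05511428  0.02856192 -0.14816618] 8.025
250 [ 0.554 -0.109  0.117]
252 [ 0.555 -0.109  0.113]
254 [ 0.556 -0.108  0.108]
256 [ 0.557 -0.107  0.104]
258 [ 0.555 -0.109  0.102]
260 [ 0.555 -0.109  0.098]
262 [ 0.556 -0.108  0.094]
264 [ 0.554 -0.11   0.092]
266 [ 0.557 -0.108  0.086]
268 [ 0.569 -0.099  0.075]
270 [ 0.562 -0.104  0.075]
272 [ 0.558 -0.108  0.075]
274 [ 0.553 -0.112  0.075]
```

View pics/c_s7.png

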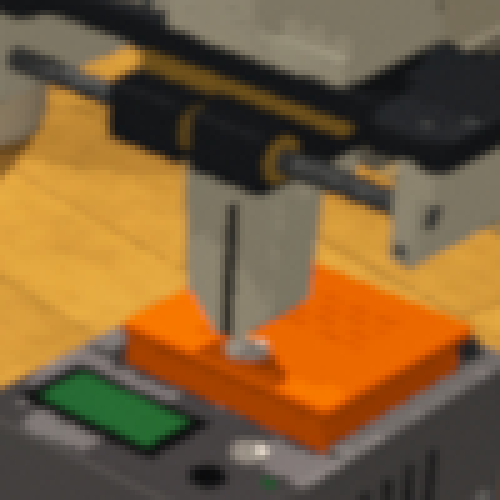

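View pics/cw7.png

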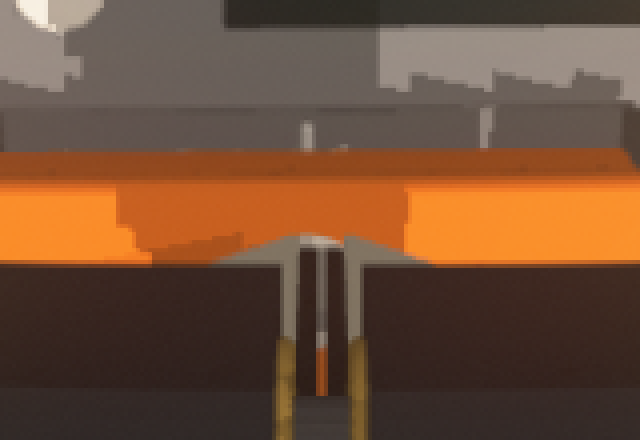

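```bash
python3 -m pendant '[[[0,0,0.003],[0,0,0],0],[[0,0,0.003],[0,0,0],0],[[0,0,0],[0,0,0],0],[[0,0,0],[0,0,0],0]]'
python3 tip.py s8.png
```

```text
clock: 8.62
position: [0.5671, -0.104, 0.0432]
ee_rot: [0.001, -3.142, -0.0]
force: [0.2, 0.3, -0.6]
width: 0.004
tip row 274 [ 0.5545 -0.1108  0.0738] bottom depths [0.979 0.981 0.973 0.977 0.973 0.976 0.976]
[ 0.56710847 -0.10398052  0.04326134] [ 0.41765508 -0.07209337  0.40084966] 8.675
```

View pics/c_s8.png

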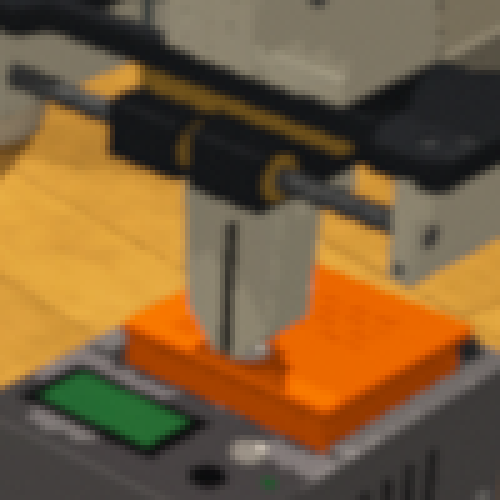

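```bash
python3 -m pendant '[[[0,0,0.002],[0,0,0],0],[[0,0,0.002],[0,0,0],0],[[0,0,0],[0,0,0],0]]'
python3 -m pendant '[[[0,0,0.002],[0,0,0],0],[[0,0,0],[0,0,0],0]]'
python3 -m pendant '[[[0,0,0.001],[0,0,0],0],[[0,0,0],[0,0,0],0]]'
python3 tip.py s9.png
```

```text
clock: 9.05
position: [0.5669, -0.1041, 0.0391]
ee_rot: [0.001, -3.141, 0.0]
force: [-1.5, 0.8, 1.2]
width: 0.001
clock: 9.3
position: [0.5669, -0.104, 0.0371]
ee_rot: [0.001, -3.141, 0.0]
force: [-0.8, -0.1, 1.8]
width: 0.002
clock: 9.55
position: [0.567, -0.104, 0.0362]
ee_rot: [0.001, -3.141, -0.0]
force: [-0.2, -0.1, 2.3]
width: 0.001
tip row 274 [ 0.555  -0.1104  0.0734] bottom depths [0.977 0.974 0.975 0.977 0.989 0.98  0.981]
[ 0.56701143 -0.10404186  0.03620525] [-2.30077549  0.16877663  1.31092461] 9.6
```

View pics/c_s9.png

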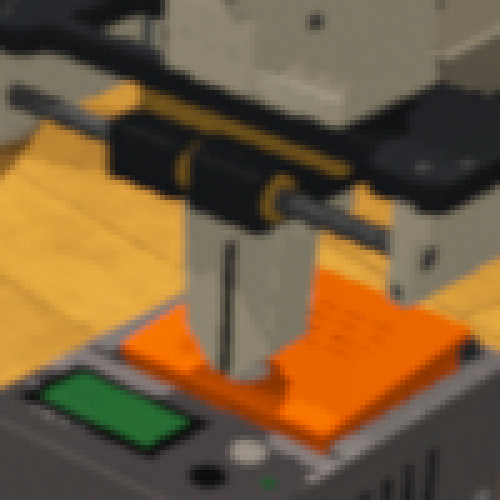

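The lid's free edge is going down and the force is rising. I press a little further, towards the stop.

```bash
python3 -m pendant '[[[0,0,0.0015],[0,0,0],0],[[0,0,0],[0,0,0],0]]'
python3 -m pendant '[[[0,0,0.0015],[0,0,0],0],[[0,0,0],[0,0,0],0]]'
python3 tip.py s10.png
```

```text
clock: 9.85
position: [0.567, -0.104, 0.0348]
ee_rot: [0.001, -3.142, -0.0]
force: [-2.2, -0.4, 4.9]
width: 0.005
clock: 10.1
position: [0.5671, -0.104, 0.034]
ee_rot: [-0.001, 3.141, 0.0]
force: [-5.7, 1.0, 13.6]
width: 0.006
tip row 274 [ 0.5547 -0.1106  0.0736] bottom depths [0.977 0.978 0.977 0.977 0.979 0.983 0.988]
[ 0.56705578 -0.10404144  0.033999  ] [-5.16097053 -0.05133004 12.75209033] 10.15
```

View pics/c_s10.png

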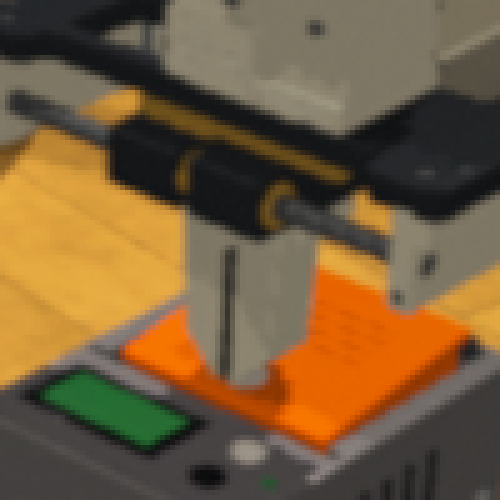

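Rubber stop reached at about 13 N. Now I release it: up first, then up and back toward the robot.

```bash
python3 -m pendant '[[[0,0,-0.01],[0,0,0],0],[[0.005,0,-0.03],[0,0,0],0],[[0.02,0,-0.045],[0,0,0],0],[[0.03,0,-0.045],[0,0,0],0],[[0.03,0,-0.04],[0,0,0],0],[[0.03,0,-0.03],[0,0,0],0],[[0.02,0,-0.01],[0,0,0],0],[[0,0,0],[0,0,0],0],[[0,0,0],[0,0,0],0],[[0,0,0],[0,0,0],0]]'
python3 -m pendant '[[[0,0,0],[0,0,0],0],[[0,0,0],[0,0,0],0],[[0,0,0],[0,0,0],0],[[0,0,0],[0,0,0],0],[[0,0,0],[0,0,0],0],[[0,0,0],[0,0,0],0],[[0,0,0],[0,0,0],0],[[0,0,0],[0,0,0],0]]'
python3 tip.py s11.png
python3 -c "
from h import *
save('top','top11.png')"
```

```text
clock: 11.4
position: [0.4325, -0.104, 0.2426]
ee_rot: [0.002, -3.141, 0.0]
force: [-0.3, -0.5, -1.0]
width: 0.004
clock: 12.4
position: [0.4321, -0.1041, 0.2432]
ee_rot: [-0.001, 3.141, 0.0]
force: [0.4, -0.4, 0.1]
width: 0.004
tip row 0  bottom depths []
[ 0.43204547 -0.10409435  0.24321858] [ 0.24813858  0.02959112 -0.07783274] 12.45
```

View pics/s11.png

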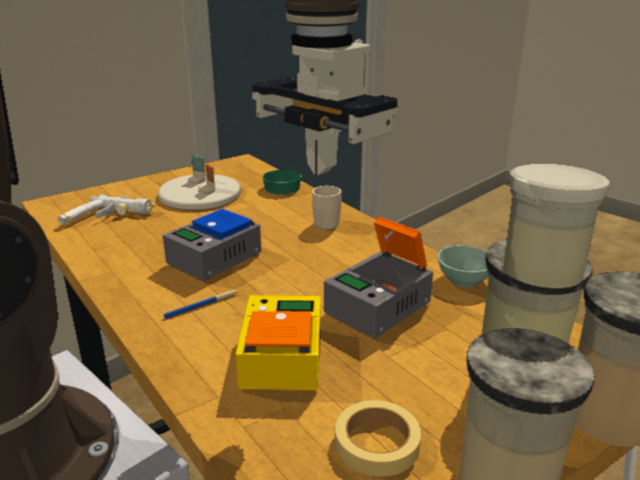

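View pics/top11.png

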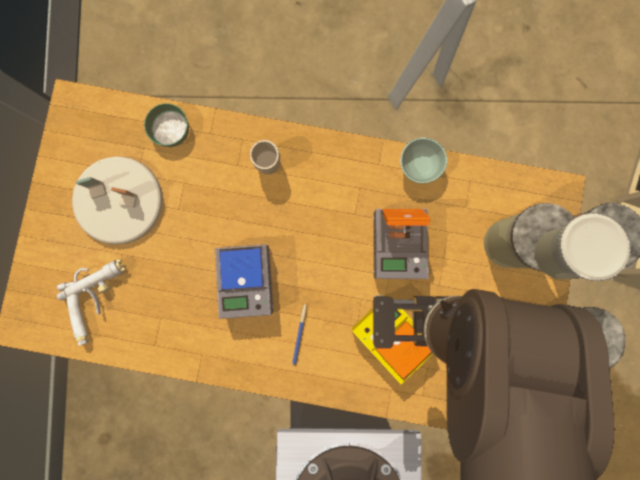

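The orange lid stands open at (400,240) in the scene view, the hand is clear of it, and nothing else has moved. I wait two seconds and recheck.

```bash
for i in 1 2; do python3 -m pendant '[[[0,0,0],[0,0,0],0],[[0,0,0],[0,0,0],0],[[0,0,0],[0,0,0],0],[[0,0,0],[0,0,0],0],[[0,0,0],[0,0,0],0],[[0,0,0],[0,0,0],0],[[0,0,0],[0,0,0],0],[[0,0,0],[0,0,0],0]]' | grep -E "clock|force"; done
python3 - <<'E'
from h import *
a=cv2.imread('pics/s11.png'); save('scene','s12.png'); b=cv2.imread('pics/s12.png')
print('lid diff',cv2.absdiff(a,b)[210:340,310:440].mean(), cv2.absdiff(a,b).mean())
z=cv2.imread('pics/scene0.png'); dd=cv2.absdiff(z,b)
for n,(x0,y0,x1,y1) in dict(blue=(160,205,262,278),cup=(310,203,344,232),bowl=(440,245,485,288),brush=(160,288,240,320),body=(322,300,400,332)).items(): print(n,dd[y0:y1,x0:x1].mean().round(2))
E
```

```text
clock: 13.5
force: [0.4, 0.1, -0.1]
clock: 14.5
force: [0.2, 0.7, -0.5]
lid diff 0.5108284023668639 0.49074761284722224
blue 3.09
cup 0.53
bowl 0.54
brush 1.85
body 6.29
```

View pics/s12.png

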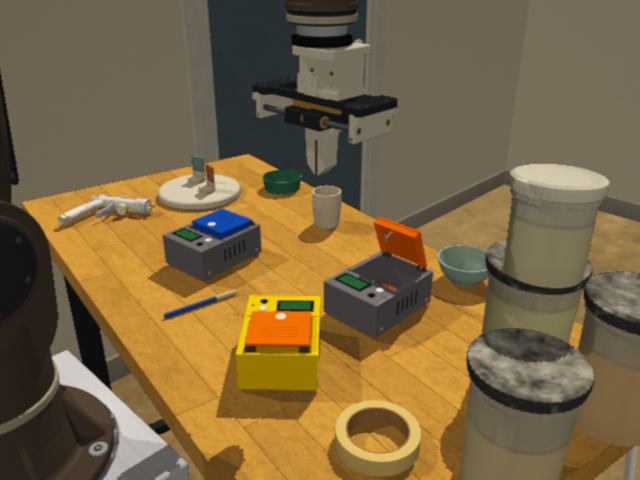

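Unchanged: the lid is still open and steady, with everything else in place. The larger blue, brush and monitor-body differences look like moved shadows.

```bash
python3 -c "
from cell import arm
print(arm.sign_off())"
```

```text
the job is handed in; nothing more can be done
None
```

The battery hatch of the grey orange-lidded monitor is open. I pressed the lid once at the white dot with the shut fingertips, down to its rubber stop at about 14 N, then drew the hand up and back. The lid popped up by itself.

**Last checks:** Pictures about 2 s apart, with the hand clear, show the lid standing open and not moving. The blue lid is shut, and the cup, bowl, brush and yellow look-alike are where they were. The job was handed in at about 14.5 s.

**What disagreed:**
- **Fingertip height:** In the pictures the fingertips sat about 34 mm behind the reported TCP. I came down in small steps guided by pictures and force; contact came at a reported TCP height of about 0.041 m, where the pictures predicted it.
- **Picture comparison:** Against the first picture, the areas round the blue monitor, the brush and the orange monitor's body differed more than those round the cup and bowl. I put that down to the arm's shadow, as by eye nothing had shifted, but I did not measure their positions again.

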